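Pack up the cleaning bath

TASK

Pack up the cleaning bath: put every white-capped vial on the bench into the steel dipping basket while the basket stands on the bench, then hang the loaded basket by its handle on both prongs of the drip stand. Close the bath with its cover plate (before or after that): slide the plate about on top of the two brass studs until both holes drop over them, and leave it lying flat on the rim. Do not disturb the timer, the marker or the beaker.

Things in the scene. Friction and masses are not known exactly. Their poses are not given: they have to be found in the camera images.
- bath_seat (a point): centre of the rim's top of the cleaning bath: a fixed open steel tank with a blue front panel, 150 (x, all sizes in mm) x 190 (y) x 75 high; this point is 75 above the bench. Two brass studs, 10 in diameter, edges rounded 1.2, stand 14 above the rim at y = +78 and -78 from here (x = 0). Axes: x away from the blue front, y along the line of studs, z up
- cover_grip (a point): centre of the black handle bar of the blue cover plate: 130 (x, all sizes in mm) x 180 (y) x 6, 0.3 kg, two 12.5 holes at y = +78 and -78 (x = 0). The bar is 12 wide (x), 76 long (y), 16 high, its centre 38 above the plate's underside, over the plate's centre, 24 free between bar and plate; its feet, 12 square, are at y = +32 and -32. Same either way round
- basket_bar (a point): centre of the top bar (blue sleeve) of the steel basket's rigid handle. Basket: open pan 130 (x, all sizes in mm) x 190 (y) x 40 high, walls and floor 3, about 0.35 kg. The handle rises from the middle of the short ends (x = 0, y = +93 and -93); its round bar, 8 thick, runs along y, 90 above the underside. Vials fit on either side of the bar. Same either way round
- stand_seat (a point): where the centre of the basket's bar hangs on the fixed drip stand, 200 mm above the bench. Its post is 100 from here in +x (18 thick, 216 high). Two round prongs, 8 thick, at y = +50 and -50, run from the post in -x, falling to their lowest place (upper side 4 under this point), then rise to red tips 25 from here in -x, tops 22 above this point. x from tips to post, y prong to prong, z up
- vial_1_mid (a point): sample vial with a white screw cap, 25 mm in diameter and 53 mm tall, standing upright on the bench (it may get knocked over and then lies on its side); this point is its centre, half-way up and on its axis; its z axis runs along the vial to the cap. Absent in some starts
- vial_2_mid (a point): sample vial with a white screw cap, 25 mm in diameter and 53 mm tall, standing upright on the bench (it may get knocked over and then lies on its side); this point is its centre, half-way up and on its axis; its z axis runs along the vial to the cap. Absent in some starts
- vial_3_mid (a point): sample vial with a white screw cap, 25 mm in diameter and 53 mm tall, standing upright on the bench (it may get knocked over and then lies on its side); this point is its centre, half-way up and on its axis; its z axis runs along the vial to the cap. Absent in some starts
- vial_4_mid (a point): sample vial with a white screw cap, 25 mm in diameter and 53 mm tall, standing upright on the bench (it may get knocked over and then lies on its side); this point is its centre, half-way up and on its axis; its z axis runs along the vial to the cap. Absent in some starts
- vial_5_mid (a point): sample vial with a white screw cap, 25 mm in diameter and 53 mm tall, standing upright on the bench (it may get knocked over and then lies on its side); this point is its centre, half-way up and on its axis; its z axis runs along the vial to the cap. Absent in some starts
- timer: white square kitchen-style lab timer, 62x62x20 mm; origin at the centre of its underside; leave it alone
- marker: black marker pen with a blue cap, lying, 17x134x17 mm; origin at the centre of its underside; leave it alone
- beaker: empty glass beaker, standing, 64x64x78 mm; origin at the centre of its underside; leave it alone

How it is judged (in metres and radians):
On the way, in this order (a step that is already met when the one before it is completed fails the run):
1. every vial that is present is in the basket, and the basket stands upright on the bench (x of vial_1_mid in the frame of basket_bar between -0.063 and 0.063 m and y of vial_1_mid in the frame of basket_bar between -0.093 and 0.093 m and z of vial_1_mid in the frame of basket_bar between -0.092 and -0.046 m and x of vial_2_mid in the frame of basket_bar between -0.063 and 0.063 m and y of vial_2_mid in the frame of basket_bar between -0.093 and 0.093 m and z of vial_2_mid in the frame of basket_bar between -0.092 and -0.046 m and x of vial_3_mid in the frame of basket_bar between -0.063 and 0.063 m and y of vial_3_mid in the frame of basket_bar between -0.093 and 0.093 m and z of vial_3_mid in the frame of basket_bar between -0.092 and -0.046 m and x of vial_4_mid in the frame of basket_bar between -0.063 and 0.063 m and y of vial_4_mid in the frame of basket_bar between -0.093 and 0.093 m and z of vial_4_mid in the frame of basket_bar between -0.092 and -0.046 m and x of vial_5_mid in the frame of basket_bar between -0.063 and 0.063 m and y of vial_5_mid in the frame of basket_bar between -0.093 and 0.093 m and z of vial_5_mid in the frame of basket_bar between -0.092 and -0.046 m and height (world z) of basket_bar below 0.1 m and angle between basket_bar's own z axis and vertical below 0.1 rad), for 0.2 s.
2. the basket with all the vials hangs by its bar on both prongs of the stand (x of vial_1_mid in the frame of basket_bar between -0.063 and 0.063 m and y of vial_1_mid in the frame of basket_bar between -0.093 and 0.093 m and z of vial_1_mid in the frame of basket_bar between -0.092 and -0.046 m and x of vial_2_mid in the frame of basket_bar between -0.063 and 0.063 m and y of vial_2_mid in the frame of basket_bar between -0.093 and 0.093 m and z of vial_2_mid in the frame of basket_bar between -0.092 and -0.046 m and x of vial_3_mid in the frame of basket_bar between -0.063 and 0.063 m and y of vial_3_mid in the frame of basket_bar between -0.093 and 0.093 m and z of vial_3_mid in the frame of basket_bar between -0.092 and -0.046 m and x of vial_4_mid in the frame of basket_bar between -0.063 and 0.063 m and y of vial_4_mid in the frame of basket_bar between -0.093 and 0.093 m and z of vial_4_mid in the frame of basket_bar between -0.092 and -0.046 m and x of vial_5_mid in the frame of basket_bar between -0.063 and 0.063 m and y of vial_5_mid in the frame of basket_bar between -0.093 and 0.093 m and z of vial_5_mid in the frame of basket_bar between -0.092 and -0.046 m and x of basket_bar in the frame of stand_seat between -0.02 and 0.03 m and y of basket_bar in the frame of stand_seat between -0.032 and 0.032 m and z of basket_bar in the frame of stand_seat between -0.008 and 0.012 m and angle between basket_bar's own z axis and vertical below 0.35 rad), for 0.2 s.
At the end, for the whole second after the job is handed in: All vials are in the basket; it hangs with its bar in the low place of both prongs (-20/+30 mm along them, 32 mm sideways, -8/+12 mm in height, tilt under 0.35 rad); the cover lies on the rim, studs through both holes (4 mm, underside within 3 mm of the rim, tilt 0.035, aligned 0.06 rad) (all of step 2 and x of cover_grip in the frame of bath_seat between -0.004 and 0.004 m and y of cover_grip in the frame of bath_seat between -0.004 and 0.004 m and z of cover_grip in the frame of bath_seat between 0.035 and 0.0405 m and angle between cover_grip's own z axis and vertical below 0.035 rad and angle between the x axis of cover_grip and the x axis of bath_seat, either way round below 0.06 rad); the robot touches nothing.
It fails at once if the timer is moved more than 3 cm (distance of timer from where it was at the start of the episode above 0.03 m).
It fails at once if the marker is moved more than 3 cm (distance of marker from where it was at the start of the episode above 0.03 m).
It fails at once if the beaker is moved more than 3 cm (distance of beaker from where it was at the start of the episode above 0.03 m).
Of vial_1, vial_2, vial_3, vial_4, vial_5 only 3 to 5 are there at a start; the rules pass over those that are not, and their reading is None.
At some moment in a run one of vial_1, vial_2, vial_3, vial_4, vial_5, cover may be knocked a few centimetres aside while the robot is not near it.
Once in a run the grip may slacken for a moment while it holds something.
It also fails if it takes over 210 s, if anything falls off the work surface, if the arm or the gripper's body presses on something with over 40 N, if the wrist force passes 120 N, or if a joint passes its speed limit or range.

ROBOT

A 6-joint arm with a two-finger parallel gripper is mounted at the origin on a cart in front of the work surface, level with it; the furniture and walls round the work are solid. World frame = base frame: x ahead of the robot, y to its left, z up, the work surface at z = 0. Lengths are in m, angles in degrees, forces in N, time in s.
With the tool pointing down it reaches from about 0.275 to 0.85 m from the base axis. Payload 19 kg.
Tool frame: the origin (TCP) lies on the centre line of the jaws, within the pads' length; the fingertips stand 11 mm ahead of it and the grasp point (between the pads) lies 8 mm behind it; z points along the fingers, y is the line along which they close (so a half turn about z gives the same grasp; the last joint's range is limited). The gripper opens to 85 mm and grips with 20 to 120 N. Pads are 22 mm wide; open, the fingers measure 114 mm over their backs; the gripper's body (76 mm by 85 mm) begins 54 mm behind the grasp point. The pads swing forward as they close: fully open they stand 13 mm farther back than shut.
Start: joints at [62.338, 8.623, 82.357, -0, 89.026, -7.678], TCP at [0.197, 0.54, 0.242] pointing down, gripper open.
Joint ranges: [-160.23, 160.23], [-39.13, 120.54], [6.94, 153.29], [-79.49, 259.48], [9.18, 160.14], [-161.06, 161.06]. Speed limits (degrees/s): [108.29, 108.29, 127.2, 172.46, 172.46, 172.46].

INTERFACE

Orientations are given as a 3x3 rotation matrix whose columns are the frame's x, y, z axes.
In Python, from workcell import env gives the robot as it stands.
- The arm moves only by the shell command python3 -m crank 'ROWS' [FORCE]. ROWS is JSON, one flat list of numbers, 7 for each row, row after row: the gripper's target within -1 to 1 (shut at 1, half-way at 0, fully open at -1), then the shift along the tool's x, y, z each as a share of 800 mm, from -1 to 1, then the turn, a rotation vector about the tool's x, y, z each as a share of 45 degrees, from -1 to 1. In form: [hand, x, y, z, ax, ay, az, hand, x, y, z, ax, ay, az, ...]. A call has 1 to 20 rows; each row is the pose to reach, as a shift and turn from the pose commanded when the call began, along the tool's axes at that moment; what a row does not reach only later rows make up. A row lasts 1/10 s, in which the tool goes at most 50 mm and 8.59 degrees, less where a joint would pass 70% of its speed; a pose out of reach is approached as far as the arm can. A call with a number of a shift or a turn outside -1 to 1 is refused whole. A call with a gripper value outside its range is refused whole. The fingers move at their own pace and stop on an object; FORCE is the grip in N (left out, the last holds). Time passes only in rows, so rows that repeat a pose let the fingers close. It gives the time, the measured TCP pose, the force, the opening and the grip force at its end, in the units of the state.
- env.read_state(): the state, without advancing time (a new reading comes with each control period).
- env.snapshot(name): name is "scene" or "top"; returns a dict with "img" (480x640x3 uint8, red, green, blue), "fx", "fy", "cx", "cy" (pixels), "distortion" ([k1, k2, p1, p2, k3] as OpenCV has them; the pictures are not rectified), "cam_to_world" (4x4, takes a point from camera to world coordinates). Camera axes: x right, y up, looking along -z (the intrinsics and any distortion apply to the point x, -y, -z); pixel columns grow to the right and rows downward; lengths in m; the calibration is good to about 2 mm. A picture is of the moment at which its call begins. There is no depth.
- env.job_done(): hands the job in; it is judged then, once.
The state is a dict: "t": time; "joint_positions": joint angles; "qvel": joint speeds; "joint_torque": joint torques, N m; "tcp_pos": TCP position; "tcp_rot": TCP orientation; "force": force on the tool from outside, world axes, zero at the start; "wrist_torque": the same for the moment, N m; "grip_width": finger opening in m; "grip_force": force on a finger pad.
Only numpy, scipy, OpenCV 4.12 (cv2) and the standard library are available. Lean on these libraries where they do the work, as an engineer would, in place of code of your own. Each camera call takes 0.05 s, during which the arm holds its last target. There are 200 camera calls.

## Working session

There is one attempt and no reset: what is moved stays moved. The work goes in short steps, Python scripts to look and compute and a shell command to move; the robot and the scene stay as the last step left them, time stands still between calls to the robot, and variables do not carry over. Pictures are saved under pics/ and viewed, at most 14 in all, crops included, and the job is handed in when it is done.

```bash
ls; mkdir -p pics
cat > h.py <<'E'
import numpy as np, cv2
from workcell import env
def snap(n,f):
    s=env.snapshot(n); cv2.imwrite(f'pics/{f}.png',s['img'][:,:,::-1])
    np.save(f'pics/{f}.npy',s,allow_pickle=True); return s
def load(f): return np.load(f'pics/{f}.npy',allow_pickle=True).item()
def K(s): return np.array([[s['fx'],0,s['cx']],[0,s['fy'],s['cy']],[0,0,1.]])
def ray(s,uv):
    p=cv2.undistortPoints(np.array(uv,float).reshape(-1,1,2),K(s),np.array(s['distortion'],float))[:,0]
    d=np.c_[p[:,0],-p[:,1],-np.ones(len(p))]; T=np.array(s['cam_to_world'])
    return T[:3,3],d@T[:3,:3].T
def atz(s,uv,z):
    o,d=ray(s,uv); return o+d*((z-o[2])/d[:,2])[:,None]
def proj(s,P):
    T=np.array(s['cam_to_world']); c=(np.array(P,float).reshape(-1,3)-T[:3,3])@T[:3,:3]
    c=c*[1,-1,-1]
    return cv2.projectPoints(c,np.zeros(3),np.zeros(3),K(s),np.array(s['distortion'],float))[0][:,0]
def tri(s1,u1,s2,u2):
    (o1,d1),(o2,d2)=ray(s1,[u1]),ray(s2,[u2]); A=np.c_[d1[0],-d2[0]]
    t=np.linalg.lstsq(A,o2-o1,rcond=None)[0]; a=o1+t[0]*d1[0]; b=o2+t[1]*d2[0]
    return (a+b)/2,np.linalg.norm(a-b)
E
python3 - <<'E'
from h import *
for n in("scene","top"):
    s=snap(n,n+"0"); print(s['fx'],s['distortion'],np.round(s['cam_to_world'],3).tolist())
st=env.read_state(); print({k:np.round(v,3).tolist() for k,v in st.items()})
E
```

```text
pics
488.62846627750605 [0.03872242 0.         0.         0.         0.        ] [[-0.912, 0.182, -0.368, 0.006], [-0.41, -0.362, 0.837, 1.154], [0.019, 0.914, 0.405, 0.718], [0.0, 0.0, 0.0, 1.0]]
543.9890884259614 [-0.05844485  0.          0.          0.          0.        ] [[0.001, 0.982, -0.189, 0.242], [-1.0, 0.005, 0.02, -0.0], [0.02, 0.189, 0.982, 1.661], [0.0, 0.0, 0.0, 1.0]]
{'t': 0.1, 'joint_positions': [62.337, 8.647, 82.388, -0.0, 89.026, -7.678], 'qvel': [0.007, -0.072, -0.104, 0.044, 0.016, 0.011], 'joint_torque': [0.005, -71.438, -57.18, -0.0, 0.007, 0.0], 'tcp_pos': [0.196, 0.54, 0.242], 'tcp_rot': [[-0.94, 0.342, -0.0], [0.342, 0.94, -0.001], [0.0, -0.001, -1.0]], 'force': [0.568, 0.043, -0.461], 'wrist_torque': [-0.018, -0.018, 0.052], 'grip_force': 0.0, 'grip_width': 0.086}
```

View pics/scene0.png

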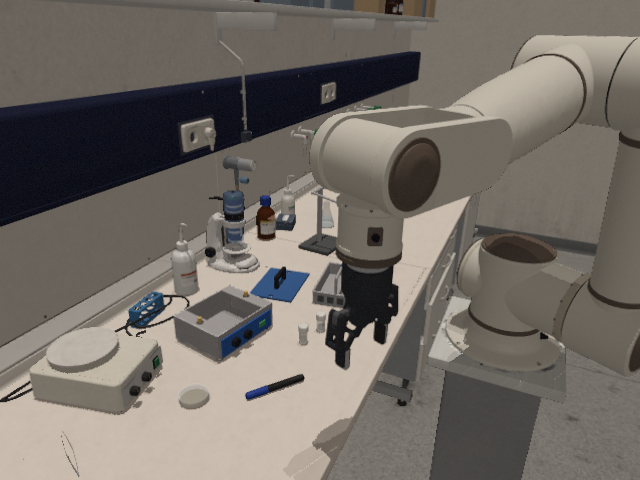

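View pics/top0.png

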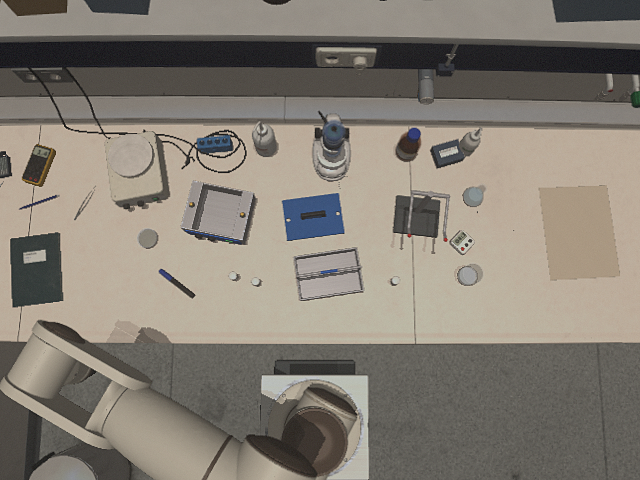

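Run:
```python
from h import *
s=load('top0'); im=s['img'][170:310,170:495,::-1]
cv2.imwrite('pics/top0c.png',cv2.resize(im,(800,345),interpolation=cv2.INTER_CUBIC))
for n,uv,z in [('v',[(234,276),(256,282),(395,281)],.053),('bench',[(467,275),(148,238)],0)]: print(n,np.round(atz(s,uv,z),3).tolist())
```

```text
v [[0.438, 0.238, 0.053], [0.42, 0.172, 0.053], [0.424, -0.241, 0.053]]
bench [[0.449, -0.474, 0.0], [0.561, 0.517, 0.0]]
```

View pics/top0c.png

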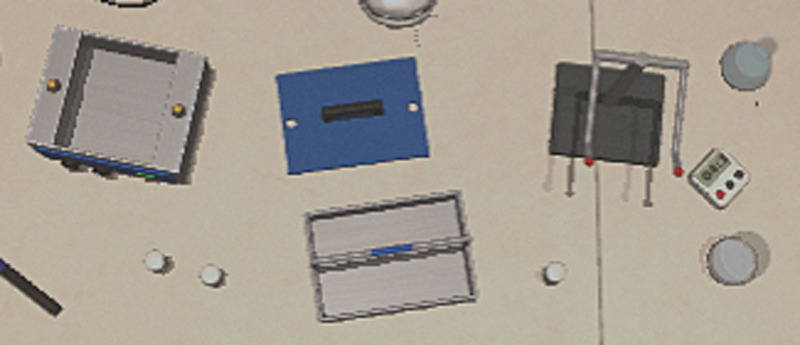

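Run:
```python
from h import *
s=load('top0'); sc=load('scene0')
f=lambda L,z: atz(s,[(170+(u+.5)/2.4615-.5,170+(v+.5)/2.4643-.5) for u,v in L],z)
def sh(n,P):
    print(n,np.round(P,4).tolist(),'scene',np.round(proj(sc,P)).tolist())
def ax(P): d=P[1]-P[0]; print('   len',np.linalg.norm(d).round(4),'ang',np.degrees(np.arctan2(d[1],d[0])).round(2),'mid',P.mean(0).round(4)[:2])
v=f([(156.5,261),(211,274),(553,271)],.053); sh('vials',v)
t=f([(588.5,161),(678.5,171)],.218); sh('tips',t); ax(t[::-1])
b=f([(314,265),(472,240)],.087); sh('bar',b); ax(b[::-1])
c=f([(305,214),(461,191),(477,298),(322,321)],.04); sh('bask',c); ax(np.array([(c[2]+c[1])/2,(c[0]+c[3])/2])); ax(np.array([(c[2]+c[3])/2,(c[0]+c[1])/2]))
sl=f([(371,250),(411,246)],.092); sh('sleeve',sl); ax(sl[::-1])
p=f([(276,75),(416,57),(429,157),(289,174)],.006); sh('plate',p); ax(np.array([(p[2]+p[1])/2,(p[0]+p[3])/2])); ax(np.array([(p[2]+p[3])/2,(p[0]+p[1])/2]))
g=f([(323,113),(383,106)],.046); sh('grip',g); ax(g[::-1])
h=f([(292,124),(413,106)],.006); ax(h[::-1])
d=f([(54,85),(178,110)],.087); sh('studs',d); ax(d[::-1])
sh('beaker',f([(733,260)],.04)); sh('timer',f([(719,179)],.02))
```

```text
vials [[0.4387, 0.2399, 0.053], [0.4233, 0.1738, 0.053], [0.4283, -0.2391, 0.053]] scene [[304.0, 324.0], [321.0, 312.0], [371.0, 251.0]]
tips [[0.5312, -0.2567, 0.218], [0.5204, -0.3566, 0.218]] scene [[346.0, 196.0], [359.0, 189.0]]
   len 0.1005 ang 83.86 mid [ 0.5258 -0.3067]
bar [[0.4307, 0.0489, 0.087], [0.4611, -0.1383, 0.087]] scene [[337.0, 279.0], [351.0, 251.0]]
   len 0.1896 ang 99.24 mid [ 0.4459 -0.0447]
bask [[0.4989, 0.062, 0.04], [0.5284, -0.1295, 0.04], [0.3967, -0.1477, 0.04], [0.3684, 0.04, 0.04]] scene [[313.0, 291.0], [330.0, 262.0], [371.0, 268.0], [359.0, 298.0]]
   len 0.1918 ang 98.66 mid [ 0.4481 -0.0438]
   len 0.1326 ang 8.72 mid [ 0.4481 -0.0438]
sleeve [[0.4481, -0.0183, 0.092], [0.453, -0.0655, 0.092]] scene [[341.0, 266.0], [345.0, 260.0]]
   len 0.0475 ang 95.95 mid [ 0.4505 -0.0419]
plate [[0.6833, 0.1025, 0.006], [0.7082, -0.0763, 0.006], [0.5777, -0.0922, 0.006], [0.555, 0.084, 0.006]] scene [[249.0, 294.0], [271.0, 267.0], [310.0, 273.0], [291.0, 301.0]]
   len 0.1791 ang 97.64 mid [0.631  0.0045]
   len 0.1305 ang 7.56 mid [0.631  0.0045]
grip [[0.6244, 0.0411, 0.046], [0.6338, -0.0332, 0.046]] scene [[277.0, 277.0], [286.0, 266.0]]
   len 0.0749 ang 97.16 mid [0.6291 0.0039]
   len 0.1553 ang 99.0 mid [0.6315 0.0045]
studs [[0.6478, 0.366, 0.087], [0.6175, 0.2149, 0.087]] scene [[201.0, 317.0], [246.0, 291.0]]
   len 0.1542 ang 78.66 mid [0.6327 0.2904]
beaker [[0.4438, -0.4639, 0.04]] scene [[386.0, 230.0]]
timer [[0.5486, -0.4566, 0.02]] scene [[358.0, 231.0]]
```

```bash
cat >> h.py <<'E'
from scipy.spatial.transform import Rotation as R
def goal(p,yaw,R0=None,p0=None):
    """shares for a TCP target p, tool down, tool y at yaw degrees; returns end pose for chaining"""
    if R0 is None: st=env.read_state(); R0=np.array(st['tcp_rot']); p0=np.array(st['tcp_pos'])
    c,s=np.cos(np.radians(yaw)),np.sin(np.radians(yaw))
    Rt=np.array([[-s,c,0],[c,s,0],[0,0,-1.]])
    return np.round(np.r_[R0.T@(np.array(p)-p0)/.8,np.degrees(R.from_matrix(R0.T@Rt).as_rotvec())/45],4)
E
python3 - <<'E'
from h import *
print(goal([.4387,.2399,.15],98.9)); print(goal([.4387,.2399,.034],98.9))
E
```

```text
[-4.129e-01 -2.491e-01  1.149e-01 -1.300e-03 -5.000e-04 -6.419e-01]
[-4.129e-01 -2.490e-01  2.599e-01 -1.300e-03 -5.000e-04 -6.419e-01]
```

```bash
python3 -m crank '[-0.2,-0.413,-0.249,0.115,0,0,-0.642,-0.2,-0.413,-0.249,0.115,0,0,-0.642,-0.2,-0.413,-0.249,0.115,0,0,-0.642,-0.2,-0.413,-0.249,0.115,0,0,-0.642,-0.2,-0.413,-0.249,0.115,0,0,-0.642,-0.2,-0.413,-0.249,0.115,0,0,-0.642,-0.2,-0.413,-0.249,0.115,0,0,-0.642,-0.2,-0.413,-0.249,0.115,0,0,-0.642,-0.2,-0.413,-0.249,0.115,0,0,-0.642,-0.2,-0.413,-0.249,0.115,0,0,-0.642,-0.2,-0.413,-0.249,0.115,0,0,-0.642,-0.2,-0.413,-0.249,0.115,0,0,-0.642]' 30
python3 - <<'E'
from h import *
s=snap('scene','scene1'); t=snap('top','top1')
a=cv2.resize(s['img'][220:370,150:400,::-1],(800,480)); cv2.imwrite('pics/s1c.png',a)
print(goal([.4387,.2399,.034],98.9))
E
```

```text
t: 1.3
tcp_pos: [0.4384, 0.2412, 0.1506]
tcp_rot: [[-0.988, -0.156, 0.0], [-0.156, 0.988, 0.0], [-0.0, 0.0, -1.0]]
force: [0.4, 0.0, -0.1]
grip_width: 0.0511
grip_force: 0.0
[-1.000e-04 -1.700e-03  1.457e-01  2.000e-04  4.000e-04  2.200e-03]
```

View pics/s1c.png

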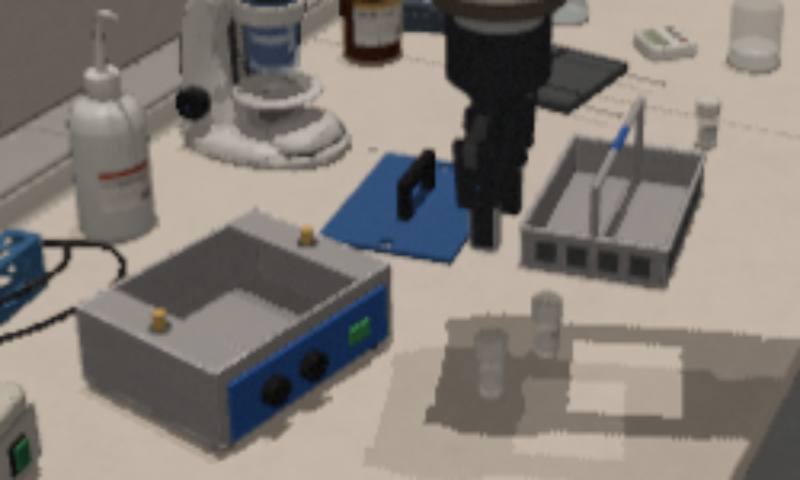

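View pics/top1.png

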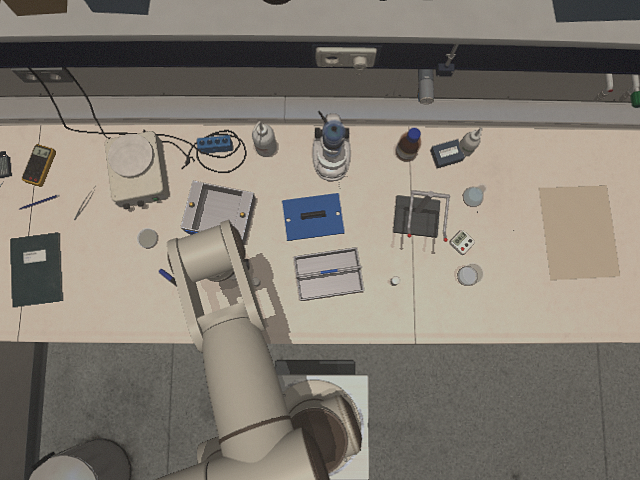

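```bash
python3 -m crank '[-0.2,0,-0.002,0.08,0,0,0,-0.2,0,-0.002,0.146,0,0,0,-0.2,0,-0.002,0.146,0,0,0,-0.2,0,-0.002,0.146,0,0,0,-0.2,0,-0.002,0.146,0,0,0,1,0,-0.002,0.146,0,0,0,1,0,-0.002,0.146,0,0,0,1,0,-0.002,0.146,0,0,0,1,0,-0.002,0.146,0,0,0,1,0,-0.002,0.146,0,0,0,1,0,-0.002,0.146,0,0,0,1,0,-0.002,0.1,0,0,0,1,0,-0.002,0.05,0,0,0,1,0,-0.002,0,0,0,0,1,0,-0.002,-0.03,0,0,0,1,0,-0.002,-0.03,0,0,0]' 40
python3 - <<'E'
from h import *
c=np.array([.449,-.044]); a=np.radians(8.9); ex=np.array([np.cos(a),np.sin(a)]); ey=np.array([-ex[1],ex[0]])
for x,y in [(-.042,.03),(-.042,-.03),(.042,0)]:
    p=c+x*ex+y*ey; print(p.round(4),goal([*p,.17],98.9),goal([*p,.04],98.9))
E
```

```text
t: 3.0
tcp_pos: [0.4405, 0.2391, 0.1786]
tcp_rot: [[-0.988, -0.155, 0.006], [-0.155, 0.988, 0.002], [-0.007, 0.001, -1.0]]
force: [-0.3, -0.4, -0.6]
grip_width: 0.0236
grip_force: 39.0
[ 0.4029 -0.0209] [ 9.690e-02 -3.138e-01  9.800e-03  1.500e-03  8.300e-03  2.000e-04] [ 9.790e-02 -3.140e-01  1.723e-01  1.500e-03  8.300e-03  2.000e-04]
[ 0.4121 -0.0801] [ 9.690e-02 -3.888e-01  9.700e-03  1.500e-03  8.300e-03  2.000e-04] [ 9.800e-02 -3.890e-01  1.722e-01  1.500e-03  8.300e-03  2.000e-04]
[ 0.4905 -0.0375] [-8.100e-03 -3.513e-01  1.040e-02  1.500e-03  8.300e-03  2.000e-04] [-7.000e-03 -3.515e-01  1.729e-01  1.500e-03  8.300e-03  2.000e-04]
```

```bash
python3 -m crank '[1,0.097,-0.314,0.01,0,0,0,1,0.097,-0.314,0.01,0,0,0,1,0.097,-0.314,0.01,0,0,0,1,0.097,-0.314,0.01,0,0,0,1,0.097,-0.314,0.01,0,0,0,1,0.097,-0.314,0.01,0,0,0,1,0.097,-0.314,0.01,0,0,0,1,0.097,-0.314,0.01,0,0,0]'
python3 - <<'E'
from h import *
p=[.4029,-.0209]; print(goal([*p,.04],98.9))
s=snap('scene','scene2')
a=cv2.resize(s['img'][200:350,220:470,::-1],(800,480)); cv2.imwrite('pics/s2c.png',a)
E
```

```text
t: 3.8
tcp_pos: [0.4013, -0.0215, 0.1662]
tcp_rot: [[-0.988, -0.154, 0.0], [-0.154, 0.988, 0.0], [-0.0, 0.0, -1.0]]
force: [-0.9, -0.6, -0.0]
grip_width: 0.024
grip_force: 39.1
[-2.000e-03  4.000e-04  1.578e-01  1.000e-04  0.000e+00 -1.200e-03]
```

View pics/s2c.png

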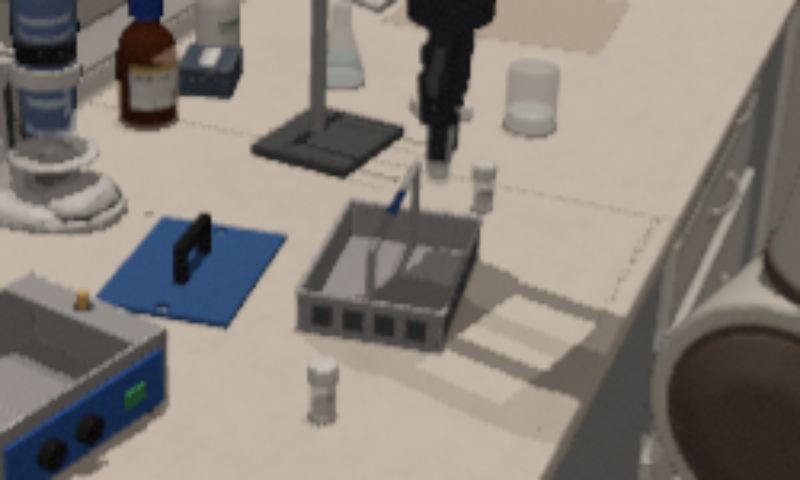

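```bash
python3 -m crank '[1,-0.002,0,0.06,0,0,0,1,-0.002,0,0.12,0,0,0,1,-0.002,0,0.158,0,0,0,1,-0.002,0,0.158,0,0,0,1,-0.002,0,0.158,0,0,0,-0.1,-0.002,0,0.158,0,0,0,-0.1,-0.002,0,0.158,0,0,0,-0.1,-0.002,0,0.158,0,0,0,-0.1,-0.002,0,0.158,0,0,0,-0.1,-0.002,0,0.1,0,0,0,-0.1,-0.002,0,0.05,0,0,0,-0.1,-0.002,0,0,0,0,0,-0.1,-0.002,0,0,0,0,0]'
python3 - <<'E'
from h import *
s=snap('scene','scene3')
t=snap('top','top3')
print(goal([.4233,.1738,.15],98.9),goal([.4233,.1738,.034],98.9))
a=np.hstack([cv2.resize(s['img'][230:350,220:390,::-1],(400,282)),cv2.resize(t['img'][200:310,220:376,::-1],(400,282))])
cv2.imwrite('pics/s3c.png',a)
E
```

```text
t: 5.15
tcp_pos: [0.4048, -0.0218, 0.1714]
tcp_rot: [[-0.988, -0.155, 0.008], [-0.155, 0.988, -0.002], [-0.007, -0.003, -1.0]]
force: [0.4, -0.2, -1.2]
grip_width: 0.0471
grip_force: 0.0
[-0.0625  0.2372  0.0212 -0.0011  0.0021 -0.    ] [-0.0622  0.2374  0.1662 -0.0011  0.0021 -0.    ]
```

View pics/s3c.png

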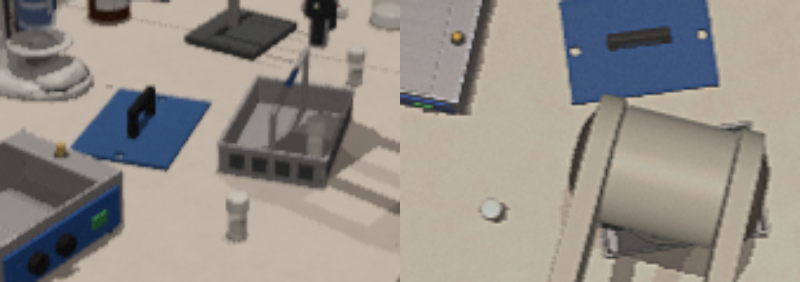

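```bash
python3 -m crank '[-0.2,-0.0625,0.237,0.02,0,0,0,-0.2,-0.0625,0.237,0.02,0,0,0,-0.2,-0.0625,0.237,0.02,0,0,0,-0.2,-0.0625,0.237,0.02,0,0,0,-0.2,-0.0625,0.237,0.02,0,0,0,-0.2,-0.0625,0.237,0.02,0,0,0,-0.2,-0.0625,0.237,0.08,0,0,0,-0.2,-0.0625,0.237,0.13,0,0,0,-0.2,-0.0625,0.237,0.166,0,0,0,-0.2,-0.0625,0.237,0.166,0,0,0,-0.2,-0.0625,0.237,0.166,0,0,0,1,-0.0625,0.237,0.166,0,0,0,1,-0.0625,0.237,0.166,0,0,0,1,-0.0625,0.237,0.166,0,0,0,1,-0.0625,0.237,0.166,0,0,0,1,-0.0625,0.237,0.166,0,0,0,1,-0.0625,0.237,0.1,0,0,0,1,-0.0625,0.237,0.04,0,0,0,1,-0.0625,0.237,-0.01,0,0,0,1,-0.0625,0.237,-0.01,0,0,0]'
python3 - <<'E'
from h import *
env.snapshot('top')
print(goal([.4121,-.0801,.17],98.9),goal([.4121,-.0801,.04],98.9),env.read_state()['tcp_pos'],env.read_state()['grip_width'])
E
```

```text
t: 7.25
tcp_pos: [0.4251, 0.1743, 0.1807]
tcp_rot: [[-0.988, -0.155, 0.009], [-0.155, 0.988, 0.002], [-0.01, 0.001, -1.0]]
force: [0.4, -0.6, -0.3]
grip_width: 0.024
grip_force: 39.3
[ 6.420e-02 -3.115e-01  9.100e-03  3.000e-04  7.600e-03  4.000e-04] [ 6.510e-02 -3.115e-01  1.716e-01  3.000e-04  7.600e-03  4.000e-04] [0.42414137 0.17402774 0.17763506] 0.023690896152856467
```

```bash
python3 -m crank '[1,0.0645,-0.3115,0.005,0,0,0,1,0.0645,-0.3115,0.005,0,0,0,1,0.0645,-0.3115,0.005,0,0,0,1,0.0645,-0.3115,0.005,0,0,0,1,0.0645,-0.3115,0.005,0,0,0,1,0.0645,-0.3115,0.005,0,0,0,1,0.0645,-0.3115,0.005,0,0,0,1,0.0645,-0.3115,0.07,0,0,0,1,0.0645,-0.3115,0.13,0,0,0,1,0.0645,-0.3115,0.168,0,0,0,1,0.0645,-0.3115,0.168,0,0,0,1,0.0645,-0.3115,0.168,0,0,0,-0.1,0.0645,-0.3115,0.168,0,0,0,-0.1,0.0645,-0.3115,0.168,0,0,0,-0.1,0.0645,-0.3115,0.168,0,0,0,-0.1,0.0645,-0.3115,0.168,0,0,0,-0.1,0.0645,-0.3115,0.11,0,0,0,-0.1,0.0645,-0.3115,0.06,0,0,0,-0.1,0.0645,-0.3115,0.02,0,0,0,-0.1,0.0645,-0.3115,0.02,0,0,0]'
python3 - <<'E'
from h import *
env.snapshot('top')
print(goal([.4283,-.2391,.15],98.9),goal([.4283,-.2391,.034],98.9),env.read_state()['tcp_pos'],env.read_state()['grip_width'])
s=snap('scene','scene4')
t=snap('top','top4')
a=np.hstack([cv2.resize(s['img'][230:350,220:390,::-1],(400,282)),cv2.resize(t['img'][190:300,300:456,::-1],(400,282))])
cv2.imwrite('pics/s4c.png',a)
E
```

```text
t: 9.3
tcp_pos: [0.4122, -0.0811, 0.1626]
tcp_rot: [[-0.988, -0.155, 0.006], [-0.155, 0.988, -0.003], [-0.006, -0.004, -1.0]]
force: [1.5, 0.4, -0.8]
grip_width: 0.0469
grip_force: 0.0
[ 0.0098 -0.1987  0.0131 -0.0027  0.0042 -0.    ] [ 0.0103 -0.1984  0.1581 -0.0027  0.0042 -0.    ] [ 0.41142954 -0.08078931  0.16021003] 0.04716038139523046
```

View pics/s4c.png

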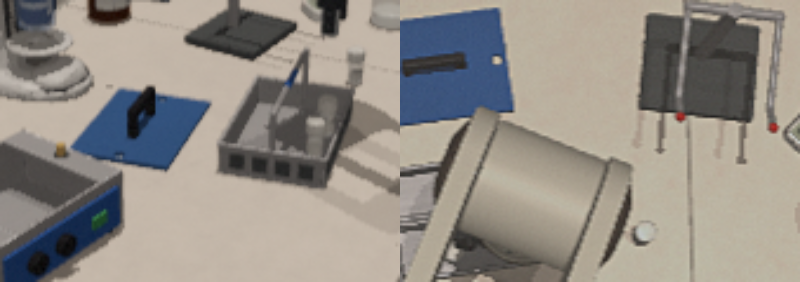

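```bash
python3 -m crank '[-0.2,0.01,-0.1985,0.01,0,0,0,-0.2,0.01,-0.1985,0.01,0,0,0,-0.2,0.01,-0.1985,0.01,0,0,0,-0.2,0.01,-0.1985,0.01,0,0,0,-0.2,0.01,-0.1985,0.01,0,0,0,-0.2,0.01,-0.1985,0.07,0,0,0,-0.2,0.01,-0.1985,0.12,0,0,0,-0.2,0.01,-0.1985,0.158,0,0,0,-0.2,0.01,-0.1985,0.158,0,0,0,-0.2,0.01,-0.1985,0.158,0,0,0,1,0.01,-0.1985,0.158,0,0,0,1,0.01,-0.1985,0.158,0,0,0,1,0.01,-0.1985,0.158,0,0,0,1,0.01,-0.1985,0.158,0,0,0,1,0.01,-0.1985,0.158,0,0,0,1,0.01,-0.1985,0.1,0,0,0,1,0.01,-0.1985,0.04,0,0,0,1,0.01,-0.1985,-0.01,0,0,0,1,0.01,-0.1985,-0.01,0,0,0]'
python3 - <<'E'
from h import *
env.snapshot('top')
print(goal([.4905,-.0375,.17],98.9),goal([.4905,-.0375,.04],98.9),env.read_state()['tcp_pos'],env.read_state()['grip_width'])
E
```

```text
t: 11.35
tcp_pos: [0.429, -0.2398, 0.1728]
tcp_rot: [[-0.988, -0.155, 0.007], [-0.155, 0.988, -0.006], [-0.006, -0.007, -1.0]]
force: [0.8, -0.1, -0.5]
grip_width: 0.0238
grip_force: 39.3
[-1.159e-01  2.371e-01 -9.000e-04 -5.700e-03  5.200e-03  1.000e-04] [-1.152e-01  2.378e-01  1.616e-01 -5.700e-03  5.200e-03  1.000e-04] [ 0.42825824 -0.23924228  0.16979412] 0.02345042893692165
```

```bash
python3 -m crank '[1,-0.1155,0.2375,0,0,0,0,1,-0.1155,0.2375,0,0,0,0,1,-0.1155,0.2375,0,0,0,0,1,-0.1155,0.2375,0,0,0,0,1,-0.1155,0.2375,0,0,0,0,1,-0.1155,0.2375,0,0,0,0,1,-0.1155,0.2375,0,0,0,0,1,-0.1155,0.2375,0.06,0,0,0,1,-0.1155,0.2375,0.12,0,0,0,1,-0.1155,0.2375,0.161,0,0,0,1,-0.1155,0.2375,0.161,0,0,0,1,-0.1155,0.2375,0.161,0,0,0,-0.1,-0.1155,0.2375,0.161,0,0,0,-0.1,-0.1155,0.2375,0.161,0,0,0,-0.1,-0.1155,0.2375,0.161,0,0,0,-0.1,-0.1155,0.2375,0.161,0,0,0,-0.1,-0.1155,0.2375,0.1,0,0,0,-0.1,-0.1155,0.2375,0.04,0,0,0,-0.1,-0.1155,0.2375,-0.01,0,0,0,-0.1,-0.1155,0.2375,-0.03,0,0,0]'
python3 - <<'E'
from h import *
env.snapshot('top')
print(goal([.40,.25,.2],8.9),env.read_state()['tcp_pos'],env.read_state()['grip_width'])
E
```

```text
t: 13.4
tcp_pos: [0.4902, -0.0367, 0.1947]
tcp_rot: [[-0.988, -0.155, 0.005], [-0.155, 0.988, -0.001], [-0.005, -0.002, -1.0]]
force: [0.9, 0.4, -1.2]
grip_width: 0.0472
grip_force: 0.0
[ 0.0561  0.3716 -0.0068  0.0034  0.0085  2.0006] [ 0.49050939 -0.0367287   0.19557558] 0.04714128098843752
```

```bash
python3 -m crank '[-0.1,0.056,0.371,-0.01,0,0,1,-0.1,0.056,0.371,-0.01,0,0,1,-0.1,0.056,0.371,-0.01,0,0,1,-0.1,0.056,0.371,-0.01,0,0,1,-0.1,0.056,0.371,-0.01,0,0,1,-0.1,0.056,0.371,-0.01,0,0,1,-0.1,0.056,0.371,-0.01,0,0,1,-0.1,0.056,0.371,-0.01,0,0,1]' && python3 -m crank '[-0.1,0,0,0,0,0,1,-0.1,0,0,0,0,0,1,-0.1,0,0,0,0,0,1,-0.1,0,0,0,0,0,1,-0.1,0,0,0,0,0,1,-0.1,0,0,0,0,0,1,-0.1,0,0,0,0,0,1,-0.1,0,0,0,0,0,1]'
python3 - <<'E'
from h import *
t=snap('top','top5'); s=snap('scene','scene5')
cv2.imwrite('pics/t5c.png',np.hstack([cv2.resize(t['img'][185:305,290:410,::-1],(500,500),interpolation=cv2.INTER_CUBIC),cv2.resize(s['img'][235:315,300:385,::-1],(300,500))[:, :]]))
E
```

```text
t: 14.25
tcp_pos: [0.3968, 0.2541, 0.1983]
tcp_rot: [[-0.81, 0.586, -0.0], [0.586, 0.81, 0.001], [0.001, 0.001, -1.0]]
force: [-1.1, 0.4, 0.3]
grip_width: 0.047
grip_force: 0.0
t: 15.05
tcp_pos: [0.399, 0.2495, 0.1981]
tcp_rot: [[-0.156, 0.988, -0.0], [0.988, 0.156, -0.0], [-0.0, -0.0, -1.0]]
force: [0.8, -0.5, 0.2]
grip_width: 0.0468
grip_force: 0.0
```

View pics/t5c.png

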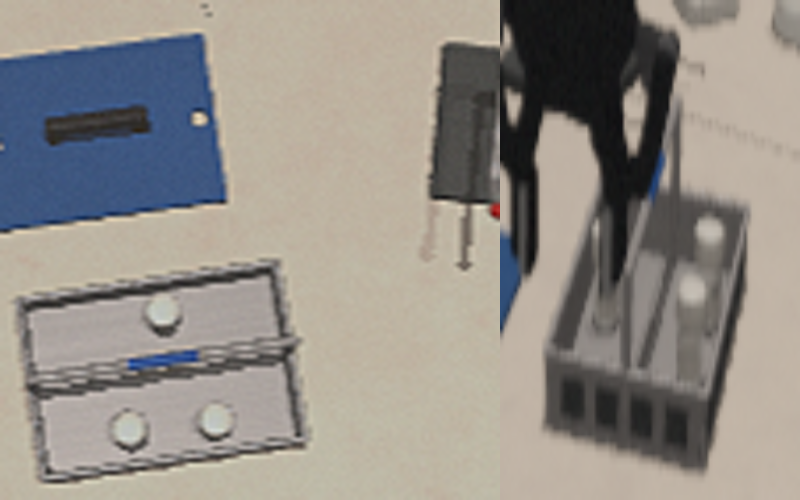

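Run:
```python
from h import *
print(goal([.448,-.044,.16],8.9),goal([.448,-.044,.082],8.9))
```

```text
[-3.721e-01  3.200e-03  4.780e-02 -3.000e-04  2.000e-04  1.700e-03] [-3.721e-01  3.300e-03  1.453e-01 -3.000e-04  2.000e-04  1.700e-03]
```

```bash
python3 -m crank '[-0.2,-0.372,0.003,0.045,0,0,0,-0.2,-0.372,0.003,0.045,0,0,0,-0.2,-0.372,0.003,0.045,0,0,0,-0.2,-0.372,0.003,0.045,0,0,0,-0.2,-0.372,0.003,0.045,0,0,0,-0.2,-0.372,0.003,0.045,0,0,0,-0.2,-0.372,0.003,0.045,0,0,0,-0.2,-0.372,0.003,0.045,0,0,0,-0.2,-0.372,0.003,0.1,0,0,0,-0.2,-0.372,0.003,0.145,0,0,0,-0.2,-0.372,0.003,0.145,0,0,0,-0.2,-0.372,0.003,0.145,0,0,0,1,-0.372,0.003,0.145,0,0,0,1,-0.372,0.003,0.145,0,0,0,1,-0.372,0.003,0.145,0,0,0,1,-0.372,0.003,0.145,0,0,0,1,-0.372,0.003,0.145,0,0,0,1,-0.372,0.003,0.145,0,0,0,1,-0.372,0.003,0.145,0,0,0]' 100
python3 - <<'E'
from h import *
a=np.radians(-6.1); x=np.array([np.cos(a),np.sin(a)]); S=np.array([.5507,-.3094])
for d,z in [(-.12,.235),(0,.23),(0,.2)]: print(goal([*(S+d*x),z-.008],-6.1))
E
```

```text
t: 17.05
tcp_pos: [0.4482, -0.044, 0.0832]
tcp_rot: [[-0.155, 0.988, 0.002], [0.988, 0.155, -0.0], [-0.001, 0.002, -1.0]]
force: [2.6, 2.2, 8.2]
grip_width: 0.0045
grip_force: 98.1
[-3.089e-01 -6.930e-02 -1.797e-01  2.600e-03  3.000e-04  3.333e-01]
[-3.477e-01  7.560e-02 -1.731e-01  2.600e-03  3.000e-04  3.333e-01]
[-3.477e-01  7.550e-02 -1.356e-01  2.600e-03  3.000e-04  3.333e-01]
```

```bash
python3 -m crank '[1,0,0,-0.015,0,0,0,1,0,0,-0.04,0,0,0,1,0,0,-0.07,0,0,0,1,0,0,-0.1,0,0,0,1,0,0,-0.13,0,0,0,1,0,0,-0.16,0,0,0,1,0,0,-0.19,0,0,0,1,0,0,-0.19,0,0,0,1,0,0,-0.19,0,0,0]'
python3 - <<'E'
from h import *
t=snap('top','top6'); s=snap('scene','scene6')
st=env.read_state(); print(st['force'],st['wrist_torque'],st['grip_width'],st['tcp_pos'])
a=np.radians(-6.1); x=np.array([np.cos(a),np.sin(a)]); S=np.array([.5507,-.3094])
for d,z in [(-.14,.24),(-.14,.235),(0,.23),(0,.2)]: print(goal([*(S+d*x),z-.008],-6.1))
cv2.imwrite('pics/s6c.png',np.hstack([cv2.resize(t['img'][185:305,290:410,::-1],(400,400)),cv2.resize(s['img'][200:310,300:410,::-1],(400,400))]))
E
```

```text
t: 17.95
tcp_pos: [0.4471, -0.0439, 0.2339]
tcp_rot: [[-0.155, 0.988, -0.0], [0.988, 0.155, -0.0], [-0.0, -0.0, -1.0]]
force: [-0.8, 1.2, -5.5]
grip_width: 0.0046
grip_force: 98.1
[-0.05240273  0.12398004 -4.80876834] [ 0.00559298 -0.00810076  0.04457404] 0.004373998734168198 [ 0.44685841 -0.04377598  0.23300372]
[-0.3028 -0.0922  0.0012 -0.0026 -0.0006  0.3334]
[-0.3028 -0.0922  0.0075 -0.0026 -0.0006  0.3334]
[-0.3481  0.0769  0.0134 -0.0026 -0.0006  0.3334]
[-0.3482  0.0769  0.0509 -0.0026 -0.0006  0.3334]
```

View pics/s6c.png

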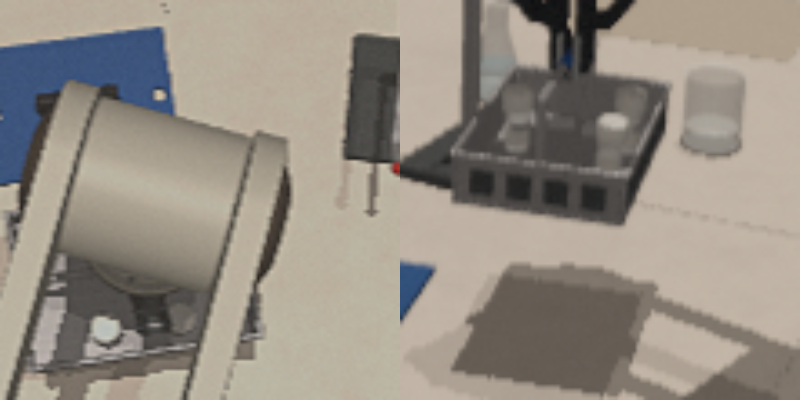

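```bash
python3 -m crank '[1,-0.015,-0.02,0,0,0,0.08,1,-0.035,-0.05,0,0,0,0.18,1,-0.06,-0.08,0,0,0,0.28,1,-0.09,-0.092,0,0,0,0.333,1,-0.12,-0.092,0,0,0,0.333,1,-0.15,-0.092,0,0,0,0.333,1,-0.18,-0.092,0,0,0,0.333,1,-0.21,-0.092,0,0,0,0.333,1,-0.24,-0.092,0,0,0,0.333,1,-0.27,-0.092,0,0,0,0.333,1,-0.29,-0.092,0,0,0,0.333,1,-0.303,-0.092,0,0,0,0.333,1,-0.303,-0.092,0,0,0,0.333,1,-0.303,-0.092,0,0,0,0.333]'
python3 - <<'E'
from h import *
t=snap('top','top7'); s=snap('scene','scene7')
st=env.read_state(); print(st['force'],st['grip_width'],st['tcp_pos'],st['tcp_rot'])
a=np.radians(-6.1); x=np.array([np.cos(a),np.sin(a)]); S=np.array([.5507,-.3094])
for d,z in [(-.14,.232),(0,.232),(0,.2)]: print(goal([*(S+d*x),z-.007],-6.1))
cv2.imwrite('pics/s7c.png',np.hstack([cv2.resize(t['img'][185:305,360:480,::-1],(400,400)),cv2.resize(s['img'][170:280,320:430,::-1],(400,400))]))
E
```

```text
t: 19.45
tcp_pos: [0.4122, -0.2942, 0.2341]
tcp_rot: [[0.106, 0.994, -0.0], [0.994, -0.106, 0.001], [0.0, -0.0, -1.0]]
force: [-0.6, 0.2, -4.1]
grip_width: 0.0045
grip_force: 99.0
[-0.74658983  0.17114799 -4.40598359] 0.004372350920337085 [ 0.41226235 -0.29396461  0.23443018] [[ 1.05205523e-01  9.94450498e-01  7.22536428e-05]
 [ 9.94450500e-01 -1.05205524e-01  2.58571768e-06]
 [ 1.01728506e-05  7.15806395e-05 -9.99999997e-01]]
[-0.0008 -0.0009  0.0118  0.0001 -0.      0.0014]
[-1.000e-03  1.741e-01  1.180e-02  1.000e-04 -0.000e+00  1.400e-03]
[-1.000e-03  1.741e-01  5.180e-02  1.000e-04 -0.000e+00  1.400e-03]
```

View pics/s7c.png

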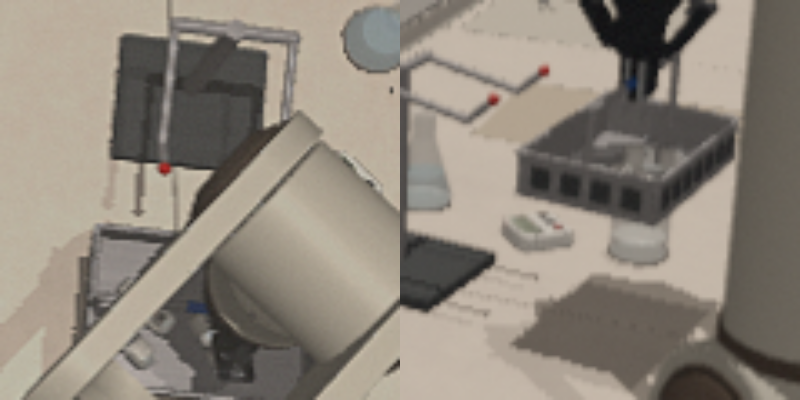

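```bash
python3 -m crank '[1,-0.001,0,0.006,0,0,0,1,-0.001,0,0.012,0,0,0,1,-0.001,0.02,0.012,0,0,0,1,-0.001,0.04,0.012,0,0,0,1,-0.001,0.06,0.012,0,0,0,1,-0.001,0.08,0.012,0,0,0,1,-0.001,0.1,0.012,0,0,0,1,-0.001,0.12,0.012,0,0,0,1,-0.001,0.14,0.012,0,0,0,1,-0.001,0.16,0.012,0,0,0,1,-0.001,0.172,0.012,0,0,0,1,-0.001,0.176,0.012,0,0,0,1,-0.001,0.176,0.012,0,0,0,1,-0.001,0.176,0.012,0,0,0]'
python3 - <<'E'
from h import *
s=snap('scene','scene8'); 
st=env.read_state(); print(st['force'],st['wrist_torque'],st['grip_width'],st['tcp_pos'])
a=np.radians(-6.1); x=np.array([np.cos(a),np.sin(a)]); S=np.array([.5507,-.3094])
print(goal([*(S+0*x),.2-.007],-6.1))
cv2.imwrite('pics/s8c.png',cv2.resize(s['img'][165:265,300:430,::-1],(520,400)))
E
```

```text
t: 20.95
tcp_pos: [0.5517, -0.3104, 0.2247]
tcp_rot: [[0.106, 0.994, -0.0], [0.994, -0.106, -0.0], [-0.0, -0.0, -1.0]]
force: [-0.6, 0.1, -3.8]
grip_width: 0.0045
grip_force: 99.0
[-0.04702061  0.64618501 -5.04416816] [-0.05635889  0.01949138 -0.02844362] 0.004254381039736535 [ 0.55168936 -0.31045309  0.22485725]
[ 0.0012 -0.0014  0.0398 -0.0001  0.0002  0.0002]
```

View pics/s8c.png

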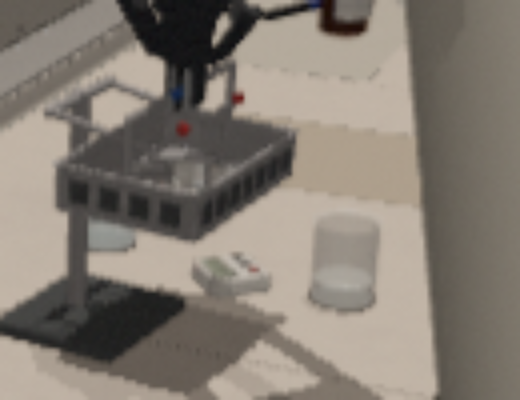

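```bash
python3 -m crank '[1,0,0,0.01,0,0,0,1,0,0,0.02,0,0,0,1,0,0,0.028,0,0,0,1,0,0,0.034,0,0,0,1,0,0,0.038,0,0,0,1,0,0,0.038,0,0,0,1,0,0,0.038,0,0,0]'
```

```text
t: 21.7
tcp_pos: [0.5522, -0.3105, 0.1945]
tcp_rot: [[0.106, 0.994, 0.0], [0.994, -0.106, -0.0], [-0.0, 0.0, -1.0]]
force: [0.7, -0.2, -4.9]
grip_width: 0.0047
grip_force: 99.0
```

Still carrying the full weight; lower a bit more until it rests.

```bash
python3 -m crank '[1,0,0,0.0015,0,0,0,1,0,0,0.003,0,0,0,1,0,0,0.003,0,0,0]'; python3 -m crank '[1,0,0,0.0015,0,0,0,1,0,0,0.0025,0,0,0,1,0,0,0.0025,0,0,0]'
```

```text
t: 22.0
tcp_pos: [0.5526, -0.3106, 0.1933]
tcp_rot: [[0.106, 0.994, 0.002], [0.994, -0.106, -0.001], [-0.001, 0.002, -1.0]]
force: [0.2, 0.8, 8.5]
grip_width: 0.0042
grip_force: 100.8
t: 22.3
tcp_pos: [0.5527, -0.3107, 0.1931]
tcp_rot: [[0.106, 0.994, 0.003], [0.994, -0.106, -0.002], [-0.002, 0.004, -1.0]]
force: [-5.0, 4.9, 24.1]
grip_width: 0.0047
grip_force: 102.5
```

```bash
python3 -m crank '[1,0,0,-0.003,0,0,0,1,0,0,-0.003,0,0,0,0.6,0,0,-0.003,0,0,0,0.3,0,0,-0.003,0,0,0,0,0,0,-0.003,0,0,0,-0.1,0,0,-0.003,0,0,0,-0.1,0,0,-0.003,0,0,0,-0.1,0,0,-0.02,0,0,0,-0.1,0,0,-0.05,0,0,0,-0.1,0,0,-0.1,0,0,0,-0.1,0,0,-0.15,0,0,0,-0.1,0,0,-0.15,0,0,0]'
python3 - <<'E'
from h import *
print(goal([.5,0,.25],7.6))
s=snap('scene','scene9'); cv2.imwrite('pics/s9c.png',cv2.resize(s['img'][165:265,300:430,::-1],(520,400)))
E
```

```text
t: 23.5
tcp_pos: [0.5529, -0.311, 0.3172]
tcp_rot: [[0.106, 0.994, 0.007], [0.994, -0.106, -0.005], [-0.005, 0.008, -1.0]]
force: [-0.3, 0.2, 0.4]
grip_width: 0.0471
grip_force: 0.0
[ 0.3799 -0.1076  0.0814  0.009   0.007  -0.304 ]
```

View pics/s9c.png

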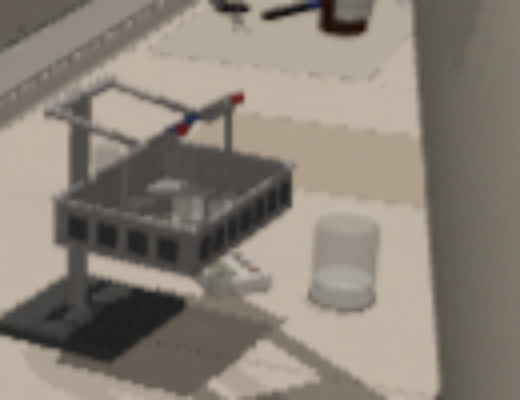

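```bash
cat >> h.py <<'E'
def blue(s,box):
    x0,y0,x1,y1=box; im=s['img'][y0:y1,x0:x1].astype(int)
    m=((im[:,:,2]>im[:,:,0]+30)&(im[:,:,2]>im[:,:,1]+15)).astype(np.uint8)
    c=max(cv2.findContours(m,cv2.RETR_EXTERNAL,cv2.CHAIN_APPROX_NONE)[0],key=cv2.contourArea)
    return m,c[:,0]+[x0,y0]
E
python3 - <<'E'
from h import *
for f in ('top0','now'):
    s=load(f) if f!='now' else snap('top','top9')
    m,c=blue(s,(265,175,370,250)); w=atz(s,c,.006)[:,:2]
    r=cv2.minAreaRect((w*1000).astype(np.float32)); print(f,len(c),r)
    # dark bar
    g=s['img'].astype(int).sum(2); hull=np.zeros(g.shape,np.uint8); cv2.fillPoly(hull,[cv2.convexHull(c.astype(np.int32))],1)
    ys,xs=np.where((g<130)&(hull>0)); P=atz(s,np.c_[xs,ys],.044)[:,:2]*1000; print(' bar',len(xs),cv2.minAreaRect(P.astype(np.float32)))
E
```

```text
top0 188 ((631.9617309570312, 5.4663543701171875), (129.8387908935547, 178.04580688476562), 8.100834846496582)
 bar 16 ((622.9375, 4.324108123779297), (7.753859996795654, 68.6379165649414), 8.293140411376953)
now 189 ((631.9745483398438, 5.497261047363281), (129.7342071533203, 178.08926391601562), 8.051236152648926)
 bar 13 ((623.6323852539062, 4.391670227050781), (6.392425060272217, 67.73382568359375), 6.494327068328857)
```

Run:
```python
from h import *
s=load('top9')
for i,(u,v) in enumerate([(191.5,204.5),(242.3,214.6)]):
    x0,y0=int(u)-8,int(v)-8; im=s['img'][y0:y0+17,x0:x0+17].astype(float)
    w=np.clip(im[:,:,0]-im[:,:,2]-35,0,None); ys,xs=np.mgrid[y0:y0+17,x0:x0+17]
    c=[(w*xs).sum()/w.sum(),(w*ys).sum()/w.sum()]; print(c,(w>0).sum(),atz(s,[c],.085).round(4))
print(goal([.632,.005,.3],8.05)); print(goal([.632,.005,.15],8.05)); print(goal([.632,.005,.032],8.05))
```

```text
[np.float64(190.5437062937063), np.float64(203.5681818181818)] 13 [[0.6503 0.3699 0.085 ]]
[np.float64(241.6394779771615), np.float64(213.61663947797717)] 12 [[0.6202 0.2163 0.085 ]]
[ 0.4028  0.0572  0.0141  0.0023  0.0019 -0.3139]
[ 0.403   0.0569  0.2016  0.0023  0.0019 -0.3139]
[ 0.4032  0.0566  0.3491  0.0023  0.0019 -0.3139]
```

Run:
```python
from h import *
t=load('top9'); s=load('scene9')
def cen(s,u,v,r):
    x0,y0=int(u)-r,int(v)-r; im=s['img'][y0:y0+2*r+1,x0:x0+2*r+1].astype(float)
    w=np.clip(im[:,:,0]-im[:,:,2]-35,0,None); ys,xs=np.mgrid[y0:y0+2*r+1,x0:x0+2*r+1]
    return [(w*xs).sum()/w.sum(),(w*ys).sum()/w.sum()],(ys[w>0].min(),ys[w>0].max()),(w>0).sum()
for a,b in [((191,204),(200,319)),((242,214),(245.5,293))]:
    c1=cen(t,*a,8); c2=cen(s,*b,8); print(c1,c2,tri(t,c1[0],s,c2[0]))
# blue plate corners / basket check with scene: project estimated stud model back
for P in ([.650,.3695],[.6198,.216]): print(proj(s,[[*P,.075],[*P,.082],[*P,.089]]).round(1).tolist(),proj(t,[[*P,.089]]).round(1).tolist())
```

```text
([np.float64(190.5437062937063), np.float64(203.5681818181818)], (np.int64(202), np.int64(205)), np.int64(13)) ([np.float64(199.2298387096774), np.float64(318.5940860215054)], (np.int64(316), np.int64(322)), np.int64(28)) (array([0.6502759 , 0.36988224, 0.08485934]), np.float64(4.528485357634513e-05))
([np.float64(241.6394779771615), np.float64(213.61663947797717)], (np.int64(212), np.int64(215)), np.int64(12)) ([np.float64(245.22058823529412), np.float64(292.3578431372549)], (np.int64(290), np.int64(296)), np.int64(25)) (array([0.62043264, 0.21645509, 0.08400691]), np.float64(2.9130502171620826e-05))
[[199.7, 322.1], [199.5, 319.6], [199.3, 317.0]] [[190.4, 203.3]]
[[245.7, 295.4], [245.6, 293.0], [245.5, 290.6]] [[241.6, 213.4]]
```

```bash
python3 -m crank '[-0.2,0.1,0.03,0,0,0,-0.1,-0.2,0.2,0.05,0.014,0,0,-0.3139,-0.2,0.403,0.057,0.014,0,0,-0.3139,-0.2,0.403,0.057,0.014,0,0,-0.3139,-0.2,0.403,0.057,0.014,0,0,-0.3139,-0.2,0.403,0.057,0.014,0,0,-0.3139,-0.2,0.403,0.057,0.014,0,0,-0.3139,-0.2,0.403,0.057,0.2,0,0,-0.3139,-0.2,0.403,0.057,0.2,0,0,-0.3139,-0.2,0.403,0.057,0.2,0,0,-0.3139,-0.2,0.403,0.057,0.2,0,0,-0.3139,-0.2,0.403,0.057,0.2,0,0,-0.3139]'
python3 - <<'E'
from h import *
env.snapshot('top'); print(goal([.632,.005,.032],8.05))
E
```

```text
t: 24.8
tcp_pos: [0.6316, 0.0052, 0.1507]
tcp_rot: [[-0.14, 0.99, -0.001], [0.99, 0.14, 0.0], [0.0, -0.001, -1.0]]
force: [-0.0, -0.4, 2.4]
grip_width: 0.0513
grip_force: 0.0
[ 0.     -0.0008  0.1504  0.0024  0.0008 -0.0003]
```

```bash
python3 -m crank '[-0.2,0,0,0.05,0,0,0,-0.2,0,0,0.1,0,0,0,-0.2,0,0,0.148,0,0,0,-0.2,0,0,0.148,0,0,0,-0.2,0,0,0.148,0,0,0,0.3,0,0,0.148,0,0,0,0.6,0,0,0.148,0,0,0,1,0,0,0.148,0,0,0,1,0,0,0.148,0,0,0,1,0,0,0.148,0,0,0,1,0,0,0.148,0,0,0,1,0,0,0.148,0,0,0]' 80; python3 -m crank '[1,0,0,-0.03,0,0,0,1,0,0,-0.07,0,0,0,1,0,0,-0.12,0,0,0,1,0,0,-0.16,0,0,0,1,0,0,-0.18,0,0,0,1,0,0,-0.18,0,0,0,1,0,0,-0.18,0,0,0]'
python3 - <<'E'
from h import *
env.snapshot('top'); st=env.read_state(); print(st['force'],st['tcp_pos']); print(goal([.6353,.2931,.16],-11.02))
E
```

```text
t: 26.05
tcp_pos: [0.6326, 0.0052, 0.0337]
tcp_rot: [[-0.14, 0.99, 0.003], [0.99, 0.14, -0.0], [-0.001, 0.003, -1.0]]
force: [-2.5, 0.1, 12.8]
grip_width: 0.01
grip_force: 79.3
t: 26.75
tcp_pos: [0.6314, 0.0052, 0.175]
tcp_rot: [[-0.14, 0.99, -0.0], [0.99, 0.14, -0.0], [-0.0, -0.0, -1.0]]
force: [-0.3, 0.1, -3.6]
grip_width: 0.0105
grip_force: 79.0
[-0.45771308 -0.90323895 -3.01908607] [0.63115433 0.00534444 0.17424209]
[ 3.554e-01  5.550e-02  1.780e-02 -2.100e-03 -1.000e-04  4.237e-01]
```

```bash
python3 -m crank '[1,0.03,0.005,0,0,0,0.05,1,0.08,0.01,0.01,0,0,0.12,1,0.13,0.02,0.018,0,0,0.2,1,0.18,0.03,0.018,0,0,0.28,1,0.23,0.04,0.018,0,0,0.36,1,0.28,0.05,0.018,0,0,0.4237,1,0.33,0.0555,0.018,0,0,0.4237,1,0.3555,0.0555,0.018,0,0,0.4237,1,0.3555,0.0555,0.018,0,0,0.4237,1,0.3555,0.0555,0.018,0,0,0.4237,1,0.3555,0.0555,0.018,0,0,0.4237]'
python3 - <<'E'
from h import *
s=snap('scene','scene10'); t=snap('top','top10'); st=env.read_state(); print(st['force'],st['grip_width'],st['tcp_pos']); print(goal([.6353,.2931,.127],-11.02))
p=st['tcp_pos']; a=np.radians(-11.02); ex=np.array([np.cos(a),np.sin(a),0]); ey=np.array([-ex[1],ex[0],0])
C=p-[0,0,.0337]
cor=[C+i*.065*ex+j*.09*ey+[0,0,k] for i,j,k in [(-1,-1,0),(-1,1,0),(-1,1,.006),(1,1,.006),(-1,-1,.006),(1,-1,.006)]]
q=proj(s,cor); print(q.round(1).tolist())
im=s['img'][190:350,130:330,::-1].copy(); im=cv2.resize(im,(800,640))[:600]
for u,v in q: cv2.circle(im,(int((u-130+.5)*4),int((v-190+.5)*4)),3,(0,255,0),1)
cv2.imwrite('pics/s10c.png',im)
E
```

```text
t: 27.9
tcp_pos: [0.6358, 0.292, 0.1605]
tcp_rot: [[0.192, 0.981, -0.001], [0.981, -0.192, -0.001], [-0.001, -0.001, -1.0]]
force: [1.3, -0.3, -2.0]
grip_width: 0.0101
grip_force: 78.9
[ 0.12231031 -0.0901838  -2.745416  ] 0.010322143195514557 [0.63603832 0.29192889 0.16093183]
[ 0.0013 -0.0012  0.0424 -0.0002  0.0005 -0.0016]
[[267.0, 282.9], [214.0, 313.9], [213.8, 311.6], [174.8, 294.0], [267.0, 280.8], [229.4, 266.6]]
```

View pics/s10c.png

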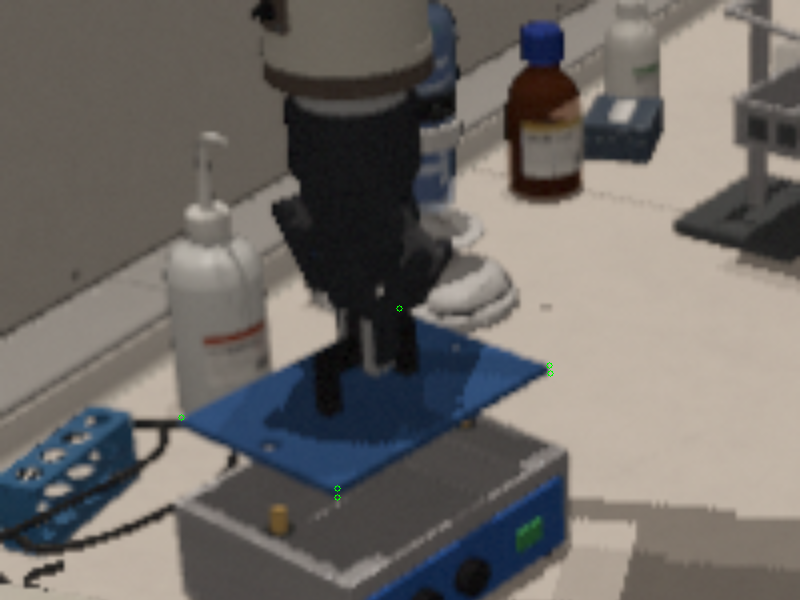

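```bash
python3 -m crank '[1,0.0013,-0.0012,0.015,0,0,0,1,0.0013,-0.0012,0.03,0,0,0,1,0.0013,-0.0012,0.042,0,0,0,1,0.0013,-0.0012,0.042,0,0,0,1,0.0013,-0.0012,0.042,0,0,0]' 40; python3 -m crank '[1,0,0,0.003,0,0,0,1,0,0,0.005,0,0,0,1,0,0,0.006,0,0,0,1,0,0,0.006,0,0,0]'
```

```text
t: 28.5
tcp_pos: [0.635, 0.2942, 0.1271]
tcp_rot: [[0.191, 0.982, -0.001], [0.982, -0.191, -0.0], [-0.0, -0.001, -1.0]]
force: [0.5, 0.4, -2.1]
grip_width: 0.0104
grip_force: 78.8
t: 28.9
tcp_pos: [0.6351, 0.2943, 0.1228]
tcp_rot: [[0.191, 0.982, 0.0], [0.982, -0.191, -0.0], [-0.0, 0.0, -1.0]]
force: [-0.3, -0.8, -3.7]
grip_width: 0.0106
grip_force: 78.9
```

```bash
python3 -m crank '[1,0,0,0.001,0,0,0,1,0,0,0.002,0,0,0,1,0,0,0.002,0,0,0]';python3 -m crank '[1,0,0,0.001,0,0,0,1,0,0,0.002,0,0,0,1,0,0,0.002,0,0,0]'
```

```text
t: 29.2
tcp_pos: [0.6353, 0.2944, 0.1222]
tcp_rot: [[0.191, 0.982, 0.001], [0.982, -0.191, 0.0], [0.001, 0.001, -1.0]]
force: [-2.3, -1.3, 7.4]
grip_width: 0.0106
grip_force: 80.5
t: 29.5
tcp_pos: [0.6349, 0.2937, 0.1195]
tcp_rot: [[0.191, 0.982, -0.0], [0.982, -0.191, -0.001], [-0.001, -0.0, -1.0]]
force: [-2.0, -2.3, -4.2]
grip_width: 0.0106
grip_force: 78.8
```

```bash
python3 -m crank '[1,0,0,0.002,0,0,0,1,0,0,0.004,0,0,0,1,0,0,0.004,0,0,0]';python3 -m crank '[1,0,0,0.002,0,0,0,1,0,0,0.004,0,0,0,1,0,0,0.004,0,0,0]'
```

```text
t: 29.8
tcp_pos: [0.6348, 0.294, 0.1158]
tcp_rot: [[0.191, 0.982, -0.001], [0.982, -0.191, -0.001], [-0.001, -0.001, -1.0]]
force: [-1.9, -5.4, -2.8]
grip_width: 0.0105
grip_force: 79.1
t: 30.1
tcp_pos: [0.6349, 0.294, 0.1127]
tcp_rot: [[0.191, 0.982, -0.001], [0.982, -0.191, -0.001], [-0.001, -0.001, -1.0]]
force: [-2.8, -4.1, -1.8]
grip_width: 0.0105
grip_force: 79.1
```

```bash
python3 -m crank '[1,-0.001,-0.0003,0.001,0,0,0,1,-0.001,-0.0003,0.003,0,0,0,1,-0.001,-0.0003,0.0045,0,0,0,1,-0.001,-0.0003,0.0045,0,0,0]'; python3 -m crank '[1,0,0,0.001,0,0,0,1,0,0,0.0015,0,0,0,1,0,0,0.0015,0,0,0]'
```

```text
t: 30.5
tcp_pos: [0.6346, 0.2936, 0.1092]
tcp_rot: [[0.191, 0.982, -0.0], [0.982, -0.191, -0.0], [-0.0, -0.0, -1.0]]
force: [-1.9, -1.2, -3.1]
grip_width: 0.0106
grip_force: 78.9
t: 30.8
tcp_pos: [0.6346, 0.2936, 0.1087]
tcp_rot: [[0.191, 0.982, 0.0], [0.982, -0.191, -0.0], [-0.0, 0.0, -1.0]]
force: [-4.3, -1.9, 2.8]
grip_width: 0.0107
grip_force: 79.7
```

```bash
python3 -m crank '[0.7,0,0,0,0,0,0,0.4,0,0,0,0,0,0,0.1,0,0,0,0,0,0,-0.2,0,0,0,0,0,0,-0.2,0,0,0,0,0,0,-0.2,0,0,0,0,0,0,-0.2,0,0,-0.03,0,0,0,-0.2,0,0,-0.08,0,0,0,-0.2,0,0,-0.14,0,0,0,-0.2,0,0,-0.2,0,0,0,-0.2,0,-0.1,-0.2,0,0,0,-0.2,-0.1,-0.2,-0.2,0,0,0,-0.2,-0.2,-0.28,-0.2,0,0,0,-0.2,-0.3,-0.28,-0.2,0,0,0,-0.2,-0.3,-0.28,-0.2,0,0,0,-0.2,-0.3,-0.28,-0.2,0,0,0,-0.2,-0.3,-0.28,-0.2,0,0,0]'
python3 - <<'E'
from h import *
s=snap('scene','scene11'); t=snap('top','top11')
for z in (.081,.087): # plate top at rim: .081
    m,c=blue(t,(170,165,265,250)); print(z,len(c),cv2.minAreaRect((atz(t,c,z)[:,:2]*1000).astype(np.float32)))
def cen(s,u,v,r):
    x0,y0=int(u)-r,int(v)-r; im=s['img'][y0:y0+2*r+1,x0:x0+2*r+1].astype(float)
    w=np.clip(im[:,:,0]-im[:,:,2]-20,0,None); ys,xs=np.mgrid[y0:y0+2*r+1,x0:x0+2*r+1]
    return [(w*xs).sum()/max(w.sum(),1),(w*ys).sum()/max(w.sum(),1)],int((w>0).sum())
for a,b in [((190.5,203.5),(199.3,318)),((241.6,213.5),(245.5,292))]:
    print(cen(t,*a,4),cen(s,*b,4))
# basket: white pixels, red tips, changes vs scene9
for n,a,b,box in [('scene',load('scene9'),s,(300,165,430,265)),('top',load('top9'),t,(375,180,490,300))]:
    x0,y0,x1,y1=box; d=np.abs(a['img'][y0:y1,x0:x1].astype(int)-b['img'][y0:y1,x0:x1]).max(2); print(n,(d>40).sum())
print(env.read_state()['t'],env.read_state()['tcp_pos'])
E
```

```text
t: 32.5
tcp_pos: [0.368, 0.1006, 0.2682]
tcp_rot: [[0.19, 0.982, 0.001], [0.982, -0.19, -0.0], [-0.0, 0.001, -1.0]]
force: [1.1, -0.9, 0.8]
grip_width: 0.0514
grip_force: 0.0
0.081 195 ((635.5262451171875, 294.0328063964844), (180.65431213378906, 130.248779296875), 78.6396713256836)
0.087 195 ((634.03271484375, 292.916259765625), (179.96835327148438, 129.75424194335938), 78.63966369628906)
([np.float64(190.19589977220957), np.float64(203.34054669703872)], 18) ([np.float64(199.12584573748308), np.float64(318.39918809201623)], 20)
([np.float64(241.61987577639752), np.float64(213.73788819875776)], 11) ([np.float64(245.34653465346534), np.float64(291.41584158415844)], 35)
scene 4722
top 4162
32.6 [0.36700801 0.09897133 0.26918646]
```

Run:
```python
from h import *
t=load('top11')
a=np.radians(-6.1); x=np.array([np.cos(a),np.sin(a),0]); y=np.array([-x[1],x[0],0]); S=np.array([.552,-.31,.2])
print('seat',proj(t,[S+[0,0,.004],S+.024*y,S-.024*y]).round(1).tolist())
m,c=blue(t,(400,190,470,270)); print('sleeve',len(c),c.mean(0),c.min(0),c.max(0))
pan=np.array([S+i*.062*x+j*.092*y+[0,0,-.087] for i,j in [(-1,-1),(-1,1),(1,1),(1,-1)]])
q=proj(t,pan); mk=np.zeros((480,640),np.uint8); cv2.fillPoly(mk,[q.astype(np.int32)],1)
im=t['img'].astype(int); w=((im.min(2)>185)&(mk>0)).astype(np.uint8)
n,_,st,ce=cv2.connectedComponentsWithStats(w)
for i in range(1,n):
    if st[i,4]>5: p=atz(t,[ce[i]],.13)[0]-S; print(st[i,4],ce[i].round(1),'basket xy',(p@x).round(3),(p@y).round(3))
g=cv2.cvtColor(t['img'],cv2.COLOR_RGB2GRAY)
x0,y0=q.min(0).astype(int)-3; x1,y1=q.max(0).astype(int)+3; print(x0,y0,x1,y1)
for r in g[y0:y1:2,x0:x1:2]: print(''.join(' .:-=+*#%@'[min(9,v*10//256)] for v in r))
# timer & beaker unchanged?
for nm,(u,v) in dict(timer=(462,242),beaker=(468,275),marker=(177,283)).items():
    A=load('top0')['img'][v-14:v+15,u-14:u+15].astype(int); print(nm,(np.abs(A-t['img'][v-14:v+15,u-14:u+15]).max(2)>30).sum())
```

```text
seat [[426.9, 228.7], [418.0, 228.1], [435.2, 230.0]]
sleeve 36 [426.5        228.47222222] [418 227] [435 230]
384 208 456 262<stdin>:14: RuntimeWarning: overflow encountered in scalar multiply
Traceback (most recent call last):
OverflowError: Python integer 256 out of bounds for uint8
```

Run:
```python
from h import *
t=load('top11'); g=cv2.cvtColor(t['img'],cv2.COLOR_RGB2GRAY).astype(int)
for r in g[206:264,384:456]: print(''.join(' .:-=+*#%@'[v*10//256] for v in r))
for nm,(u,v) in dict(timer=(462,242),beaker=(468,275),marker=(177,283)).items():
    A=load('top0')['img'][v-14:v+15,u-14:u+15].astype(int); print(nm,(np.abs(A-t['img'][v-14:v+15,u-14:u+15]).max(2)>30).sum())
```

```text
*******+**+=--::::::::::::++-:::::::::::::::-:::-:-:::::*#**#+=+=*******
*******+=====+*****+--::.-*+-:::::::::::::::-:::::::--::*#**#=+++*#*****
****##*+=:::::---===++++=-**=-::::::::::::::::-::::::::-*#**#=+=+*******
****##+==::::::::::::::::-*+=+******+--::..::::::---::::*#**#=+=+*******
***##*===::::::::::::::::-++::::--=+==+******=--::..:::-*####=*=*#******
****#*==+==+=--::::::::::-+=::::::::::::---=+=++*****=-=+**+#=*+*###*#**
****#*==++++++++*+==-::::=+=::::::::::::::::::::----===+++=---*==+**+*##
****#*-=+++++++++++++*=--=+===--:::::::::::::::::::::::::-:::-*=+++*+*++
*#**#+--++++++++++=++=---++=++++*+++==-::::::::::::::::::::::-+-::---===
##*##+-++++++++++++++*=--++++++++++++++++++++==--::::::::::::=+-::::::::
*****=-=+++++++++++++*=--*++++++++++++++++++++++++++===-:::::=+-::::::::
***+--=++++++++++++++*=--*+++++++++++++++++++++++++++=+=--++=++-::::::::
***+-:=+++++++++++==+*=:-*+++++++++++++++++++++++++++=++--+*=+==+++++-::
***+-:=+=++++++++++++=---++=+++++++++++++++++++++++++=++=-++=*=++++++-::
***+-:=++*+++++++++++=--=++++++++++++++++++++++++++++=+*=-++=*+++++++-::
***+-
[... 2461 characters left out ...]
+++++++++=:::==
+-------------------::::.......::::---+******++======+*++++++++++*=:::==
+---------------------------:::::.......:.::--++*****+========++++=:::++
--------------------------------==---::::........:.::-=++*****++==-::.++
----------------------------------------------::::.......:..:--=+******=
-========---------------------------------------------::-:..........:==+
#########*=====----------------------------------------======-=---:=####
##############*======-====-----------------------------=======#########*
*#*#*#*##################+==--==-----------------------=======*########*
*##******#############*#####**#+===========------------=======*#*###****
timer 226
beaker 0
marker 0
```

```bash
python3 -c "
from workcell import env
print(env.job_done())"
```

```text
the job is handed in; nothing more can be done
None
```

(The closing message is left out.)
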